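Put three clay pieces back on their own kiln setters

TASK

The three unfired pieces stand on the wrong kiln setters. Move each to the setter shaped like its foot - the mug to the round one, the square vase to the square one, the oblong trough to the oblong one - parking a piece upright on the empty plaster bat on the way, so that in the end each stands upright in the middle of its setter, the vase and trough squared up with theirs. Clay is brittle: set the pieces down without dropping or tipping them, and leave the brush jar and the plate stack where they are.

Things in the scene. Friction and masses are not known exactly. Their poses are not given: they have to be found in the camera images.
- mug_center (a point): unfired clay mug, plain cream clay, round body 58 mm in diameter, 60 mm high, wall 5 mm, open at the top, one ear handle sticking out on its +y side (its outside about 66 mm from the axis). Point on its axis half-way up (30 mm above its foot); z up. About 0.2 kg.
- vase_center (a point): unfired stubby square vase, plain cream clay, 50 x 50 mm, 62 mm high, wall 6 mm, open at the top. Point at its centre half-way up (31 mm above its foot); x and y square to its sides, z up. About 0.25 kg.
- trough_center (a point): unfired oblong trough planter, plain cream clay, 84 mm long (its x) by 44 mm wide (its y), 50 mm high, wall 6 mm, open at the top. Point at its centre half-way up (25 mm above its foot); z up. About 0.25 kg.
- round_setter: round brown fireclay setter tile, fixed to the bench, 108 mm in diameter, 12 mm thick; flat top. Origin at the centre of its underside, on the bench. The mug's own place.
- square_setter: square brown fireclay setter tile, fixed, 104 x 104 mm, 12 mm thick; flat top. Origin at the centre of its underside; x and y square to its sides. The vase's own place.
- oblong_setter: oblong brown fireclay setter tile, fixed, 130 mm (its x) by 84 mm (its y), 12 mm thick; flat top. Origin at the centre of its underside. The trough's own place.
- bat: round white plaster bat, fixed, 150 mm in diameter, 16 mm thick, flat top, empty at the start: the parking place. Origin at the centre of its underside.
- brush_jar: bystander: white ceramic jar with brushes standing in it, 84 mm in diameter at the rim, 115 mm high, about 190 mm high with the brushes. Origin at the centre of its underside.
- plates: bystander: stack of six small white plates, 132 mm in diameter, 60 mm high. Origin at the centre of its underside.
There are look-alikes about, which are no part of the job. Leave any yellow look-alike of the bat alone. What is shaped like the square_setter but red is not meant.

How it is judged:
By the outcome, as a careful person would: the job done as asked, in the order asked, and still so for the second after the job is handed in, with the robot touching nothing.
It also fails if it takes over 112 s, if anything falls off the work surface, if the arm or the gripper's body presses on something with over 40 N, if the wrist force passes 120 N, or if a joint passes its speed limit or range.

ROBOT

A 6-joint arm with a two-finger parallel gripper is mounted at the origin on the work surface. World frame = base frame: x ahead of the robot, y to its left, z up, the work surface at z = 0. Lengths are in mm, angles in rad, forces in N, time in s.
With the tool pointing down it reaches from about 325 to 775 mm from the base axis. Payload 5.5 kg.
Tool frame: the origin (TCP) lies midway between the tips of the shut fingers; the grasp point (between the pads) lies hold_point_z behind it (hold_point_z is the distance from the TCP to the grasp point, in mm); z points along the fingers, y is the direction in which the jaws open and shut (so a half turn about z gives the same grasp; the last joint's range is limited). The gripper opens to 85 mm and grips with 20 to 120 N. Pads are 22 mm wide; open, the fingers measure 114 mm over their backs; the gripper's body (76 mm by 85 mm) begins 54 mm behind the grasp point. The pads swing forward as they close: fully open they stand 13 mm farther back than shut.
Start: joints at [1.258, 0.091, 1.231, -0, 1.82, -0.057], TCP at [151.815, 580.49, 231.275] pointing down, gripper open.
Joint ranges: [-2.87, 2.87], [-0.86, 2.18], [0.17, 2.46], [-1.51, 4.65], [0.06, 2.69], [-2.65, 2.65]. Speed limits (rad/s): [2.57, 2.57, 3.01, 3.14, 3.14, 3.14].

INTERFACE

Orientations are given as [roll, pitch, yaw] about the fixed x, y, z axes, in that order (R = Rz(yaw) Ry(pitch) Rx(roll)).
In Python, from station import sense, capture, hand_in, find_in, hold_point_z gives the robot as it stands. The module is installed in compiled form; this text tells all that it offers.
- The arm moves only by the shell command python3 -m jog 'ROWS' [FORCE]. ROWS is a JSON object of lists of equal length, an entry for each row: "hand": the gripper's target within -1 to 1 (fully open at 1, half-way at 0, shut at -1); "delta_pos": the shift along the tool's x, y, z as a fraction of full scale, a list of three; "roll": the turn about the tool's z as a fraction of full scale. In form: {"hand": [hand, ...], "delta_pos": [[tx, ty, tz], ...], "roll": [roll, ...]}. A call has exactly 8 rows; each row is the pose to reach, as a shift and turn from the pose commanded when the call began, along the tool's axes at that moment, turning the shorter way round; what a row does not reach only later rows make up. Full scale, the value 1, is 0.15 m for a shift and 180 degrees for a turn. A row lasts 1/10 s, in which the tool goes at most 50 mm and 8.59 degrees, less where a joint would pass 70% of its speed; a pose out of reach is approached as far as the arm can. A call with a number of a shift or a turn outside -1 to 1 is refused whole. A call with a gripper value outside its range is refused whole. The fingers move at their own pace and stop on an object; FORCE is the grip in N (left out, the last holds). Time passes only in rows, so rows that repeat a pose let the fingers close, or fill a call up. It gives the time, the measured TCP pose, the force and the opening at its end, in the units of the state.
- sense(): the state, without advancing time (a new reading comes with each control period).
- capture(name): name is "scene" or "top" or "wrist"; returns a dict with "color" (384x512x3 uint8, blue, green, red), "range_z" (384x512 float32, mm along the optical axis (not along the pixel's ray), 0 where there is no reading), "fx", "fy", "cx", "cy" (pixels), "dist" ([k1, k2, p1, p2, k3] as OpenCV has them; the pictures are not rectified), "view" (4x4, takes a point from world to camera coordinates); the wrist camera has in their place "mount" (4x4, takes a point from camera to tool coordinates, whose origin is the TCP and whose axes are the flange's). Camera axes: x right, y up, looking along -z (the intrinsics and any distortion apply to the point x, -y, -z); pixel columns grow to the right and rows downward; lengths in mm; the calibration is good to about 2 mm. A picture is of the moment at which its call begins: read the wrist's pose just before it.
- hand_in(): hands the job in, once; it reports no verdict.
Trained networks look in a picture, given as the dict that the camera call returned (one of the last four; its "shot" number tells which), for a name from the list of things; names that differ only in an ending like _2 or _b are one class to them, and where a whole thing is asked for, a point or a joint stands for the part that bears it (a point fixed in the world has none). Each returns a list of dicts, best first, with "p" (0 to 1); they miss things now and then, are a little off and sometimes report something else, mostly with a low value. They report only what shows in the picture. A call takes as long as a camera call. They do not tell look-alikes from the thing itself.
- find_in(target, picture): "at" ([x, y, z] in mm, in world coordinates, good to about 4 mm: the middle of the surface that is visible of it).
The state is a dict: "clock": time; "joints": joint angles; "qvel": joint speeds; "joint_efforts": joint torques, N m; "ee_pos": TCP position; "orientation": TCP orientation; "force": force on the tool from outside, world axes, zero at the start; "moment": the same for the moment, N m; "gripper_width": finger opening in mm.
Only numpy, scipy, OpenCV 4.12 (cv2) and the standard library are available. Lean on these libraries where they do the work, as an engineer would, in place of code of your own. Each camera call takes 0.05 s, during which the arm holds its last target. There are 200 camera calls.

## Working session

There is one attempt and no reset: what is moved stays moved. The work goes in short steps, Python scripts to look and compute and a shell command to move; the robot and the scene stay as the last step left them, time stands still between calls to the robot, and variables do not carry over. Pictures are saved under pics/ and viewed, about 12 in all and at most 16, crops included, and the job is handed in when it is done.

```bash
mkdir -p pics
python3 - <<'E'
from station import *
import station,cv2,numpy as np
s=sense();print(s); 
print(hold_point_z if not callable(hold_point_z) else hold_point_z())
for n in("scene","top"):
    c=capture(n);cv2.imwrite(f"pics/{n}0.png",c["color"]);print(n,c["fx"],c["dist"],np.round(c["view"],3).tolist())
E
```

```text
{'clock': 0.0, 'joints': array([ 1.25826346e+00,  9.18616177e-02,  1.23191615e+00, -1.18649998e-05,
        1.81979773e+00, -5.66957255e-02]), 'qvel': array([ 8.82751488e-04,  2.07058072e-04, -5.46242884e-05, -1.00122782e-03,
       -2.99141580e-04,  1.06940678e-03]), 'joint_efforts': array([-6.51518676e-04, -4.58713996e+01, -4.18034935e+01, -1.64533990e-04,
        1.09565732e-02,  2.67445415e-05]), 'ee_pos': array([151.74661354, 580.19281802, 230.1321316 ]), 'orientation': array([-3.13961234e+00, -1.00872105e-04,  2.88575250e+00]), 'force': array([ 0.67121561, -0.43515526, -0.33350934]), 'moment': array([-0.04755924,  0.01913162,  0.03192255]), 'gripper_width': 85.78231605153975}
18.700000000000003
scene 357.7077535007398 [-0.07435062  0.          0.          0.          0.        ] [[0.783, 0.622, -0.01, -376.383], [-0.354, 0.459, 0.815, 122.608], [0.511, -0.634, 0.58, -1143.884], [0.0, 0.0, 0.0, 1.0]]
top 457.05317197920846 [-0.07231397  0.          0.          0.          0.        ] [[0.012, -1.0, -0.011, -1.419], [0.995, 0.011, 0.095, -493.478], [-0.095, -0.012, 0.995, -1323.742], [0.0, 0.0, 0.0, 1.0]]
```

View pics/top0.png

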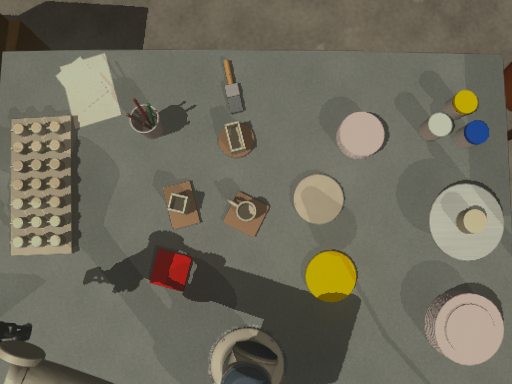

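View pics/scene0.png

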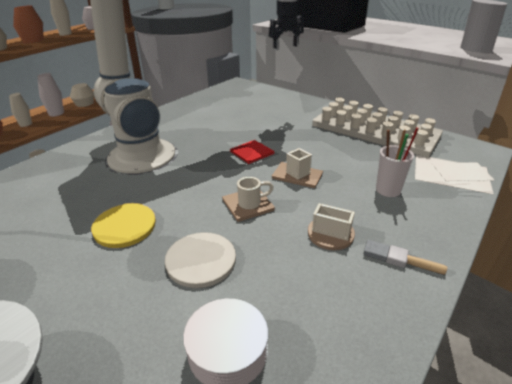

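Top view: the trough is on the round setter (237,138), the vase on the oblong (182,204) and the mug on the square (246,212). The white bat is at (319,199). Look-alikes: the yellow disc (331,276), the red square (171,270), the taller plate stack (360,135), and the large discs at the right (466,221) and (466,328). Next I'll measure in the height map and check a close crop.

```bash
cat > h.py <<'E'
from station import *
import cv2,numpy as np
from scipy.spatial.transform import Rotation as R
def c2w(c,s=None):
    if "view" in c: return np.linalg.inv(c["view"])
    T=np.eye(4);T[:3,:3]=R.from_euler("xyz",s["orientation"]).as_matrix();T[:3,3]=s["ee_pos"]
    return T@c["mount"]
def rays(c,uv):
    K=np.array([[c["fx"],0,c["cx"]],[0,c["fy"],c["cy"]],[0,0,1.]])
    p=cv2.undistortPoints(np.asarray(uv,float).reshape(-1,1,2),K,np.array(c["dist"],float)).reshape(-1,2)
    return np.c_[p[:,0],-p[:,1],-np.ones(len(p))]
def cloud(c,s=None):
    h,w=c["range_z"].shape; v,u=np.mgrid[:h,:w]
    P=rays(c,np.c_[u.ravel(),v.ravel()])*c["range_z"].reshape(-1,1)
    T=c2w(c,s);P=P@T[:3,:3].T+T[:3,3];P[c["range_z"].ravel()==0]=np.nan
    return P.reshape(h,w,3)
def onplane(c,uv,z,s=None):
    T=c2w(c,s);d=rays(c,uv)@T[:3,:3].T
    return T[:3,3]+d*((z-T[2,3])/d[:,2])[:,None]
def rect(xy):
    (x,y),(w,h),a=cv2.minAreaRect(np.float32(xy)); 
    if w<h: w,h,a=h,w,a+90
    return [round(q,1) for q in (x,y,w,h,(a+90)%180-90)]
E
python3 - <<'E'
from h import *
c=capture("top");P=cloud(c)
cv2.imwrite("pics/crop1.png",cv2.resize(c["color"][110:240,150:380],None,fx=3.4,fy=3.4,interpolation=cv2.INTER_CUBIC))
print("ground z",np.nanmedian(P[150:180,270:290,2]))
hsv=cv2.cvtColor(c["color"],cv2.COLOR_BGR2HSV)
for n,(u,v) in dict(tr=(237,138),va=(182,204),mu=(246,212)).items():
    S=np.s_[v-32:v+32,u-32:u+32];Q=P[S].reshape(-1,3);
    b=(Q[:,2]>6)&(Q[:,2]<18); t=Q[:,2]>42
    print(n,"setter",rect(Q[b,:2]),"piece",rect(Q[t,:2]),"zmax",np.nanpercentile(Q[t,2],90))
u,v=319,199
Q=P[v-32:v+32,u-32:u+32].reshape(-1,3);b=Q[:,2]>8;print("bat",cv2.minEnclosingCircle(np.float32(Q[b,:2])),np.median(Q[b,2]))
for n in("mug_center","vase_center","trough_center","round_setter","square_setter","oblong_setter","bat","brush_jar","plates"):
    print(n,[(np.round(d["at"]).tolist(),round(d["p"],2)) for d in find_in(n,c)[:3]])
E
```

```text
ground z -0.05796047072362853
tr setter [668.4, 36.9, 195.1, 187.8, -1.7] piece [661.8, 42.9, 82.4, 43.9, 15.1] zmax 64.67534999926715
va setter [459.3, 201.0, 182.4, 171.8, -88.0] piece [465.6, 202.8, 51.5, 49.7, 77.9] zmax 76.08910386181937
mu setter [445.9, 9.2, 187.3, 186.8, 0.7] piece [447.6, 22.9, 88.1, 55.6, 80.1] zmax 74.11053478212962
bat ((473.6251525878906, -200.2585906982422), 88.2767562866211) 15.869860895932561
mug_center [([434.0, 10.0, 12.0], 0.62), ([449.0, 12.0, 19.0], 0.56)]
vase_center [([469.0, 207.0, 49.0], 0.59)]
trough_center [([665.0, 43.0, 20.0], 0.77)]
round_setter [([658.0, 23.0, 13.0], 0.82), ([449.0, 9.0, 21.0], 0.47)]
square_setter [([438.0, 6.0, 12.0], 0.89), ([272.0, 227.0, 17.0], 0.81)]
oblong_setter [([455.0, 193.0, 17.0], 0.97), ([446.0, 12.0, 19.0], 0.52), ([469.0, 206.0, 48.0], 0.16)]
bat [([260.0, -241.0, 14.0], 0.8), ([486.0, -202.0, 14.0], 0.61)]
brush_jar [([705.0, 305.0, 84.0], 0.73)]
plates [([663.0, -321.0, 61.0], 0.78)]
```

View pics/crop1.png

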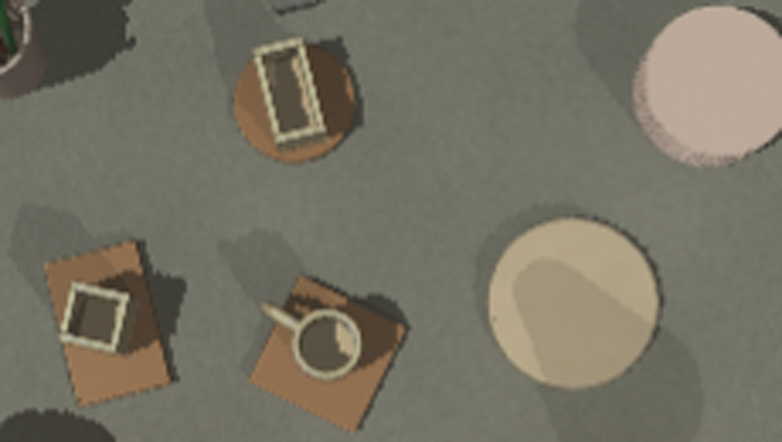

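The crop confirms the layout. The vase is at crop (95,317), the mug at (327,343) with its ear toward the upper left, the trough at (290,92), and the bat at (575,302). Next come the setter outlines by colour.

```bash
cat >> h.py <<'E'
def setter(c,uv,half,kind,z=12,s=None,dbg=None):
    """brown region near pixel -> world pose on plane z"""
    u,v=map(int,uv);x0,y0=max(u-half,0),max(v-half,0)
    hsv=cv2.cvtColor(c["color"][y0:v+half,x0:u+half],cv2.COLOR_BGR2HSV)
    m=((hsv[...,0]<14)&(hsv[...,1]>85)&(hsv[...,2]>35)).astype(np.uint8)
    m=cv2.morphologyEx(m,cv2.MORPH_OPEN,np.ones((2,2),np.uint8))
    if dbg: cv2.imwrite(dbg,m*255)
    vv,uu=np.nonzero(m);X=onplane(c,np.c_[uu+x0,vv+y0],z,s)[:,:2]
    if kind=="round":
        (x,y),r=cv2.minEnclosingCircle(np.float32(X));return round(x,1),round(y,1),round(r,1)
    return rect(X)
E
python3 - <<'E'
from h import *
c=capture("top")
print("round",setter(c,(237,138),26,"round",dbg="pics/a.png"))
print("oblong",setter(c,(182,204),30,"r",dbg="pics/b.png"))
print("square",setter(c,(246,212),30,"r",dbg="pics/c.png"))
a=[cv2.resize(cv2.imread(f"pics/{k}.png"),(240,240),interpolation=0) for k in "abc"]
hsv=cv2.cvtColor(c["color"],cv2.COLOR_BGR2HSV)
print("bat hsv",hsv[190,305],hsv[210,325])
cv2.imwrite("pics/m.png",np.hstack(a))
# bat by cloud z
P=cloud(c);Q=P[165:235,285:355].reshape(-1,3);b=(abs(Q[:,2]-16)<4)&(np.hypot(Q[:,0]-474,Q[:,1]+200)<90);X=Q[b,:2]
A=np.c_[X,np.ones(len(X))]
print("bat mean",X.mean(0),2*np.sqrt(np.var(X,axis=0)))
s=sense();c=capture("wrist");print(c["fx"],np.round(c["mount"],3).tolist());cv2.imwrite("pics/w0.png",c["color"])
E
```

```text
Traceback (most recent call last):
  File "h.py", line 31, in setter
    vv,uu=np.nonzero(m);X=onplane(c,np.c_[uu+x0,vv+y0],z,s)[:,:2]
                          ~~~~~~~^^^^^^^^^^^^^^^^^^^^^^^^^^
  File "h.py", line 18, in onplane
    T=c2w(c,s);d=rays(c,uv)@T[:3,:3].T
                 ~~~~^^^^^^
  File "h.py", line 10, in rays
    p=cv2.undistortPoints(np.asarray(uv,float).reshape(-1,1,2),K,np.array(c["dist"],float)).reshape(-1,2)
      ~~~~~~~~~~~~~~~~~~~^^^^^^^^^^^^^^^^^^^^^^^^^^^^^^^^^^^^^^^^^^^^^^^^^^^^^^^^^^^^^^^^^^
cv2.error: OpenCV(4.12.0) /io/opencv/modules/calib3d/src/undistort.dispatch.cpp:347: error: (-215:Assertion failed) CV_IS_MAT(_src) && CV_IS_MAT(_dst) && (_src->rows == 1 || _src->cols == 1) && (_dst->rows == 1 || _dst->cols == 1) && _src->cols + _src->rows - 1 == _dst->rows + _dst->cols - 1 && (CV_MAT_TYPE(_src->type) == CV_32FC2 || CV_MAT_TYPE(_src->type) == CV_64FC2) && (CV_MAT_TYPE(_dst->type) == CV_32FC2 || CV_MAT_TYPE(_dst->type) == CV_64FC2) in function 'cvUndistortPointsInternal'
```

Run:
```python
from h import *
c=capture("top");hsv=cv2.cvtColor(c["color"],cv2.COLOR_BGR2HSV)
for n,u,v in(("rnd",228,148),("rnd-shade",250,140),("obl",180,222),("sq",240,225),("sq shade",258,210),("vase in",178,203),("trough wall",236,125),("grey",280,160),("mug in",248,212)):print(n,c["color"][v,u],hsv[v,u])
```

```text
rnd [ 70  97 126] [ 14 113 126]
rnd-shade [47 62 77] [15 99 77]
obl [ 84 116 150] [ 15 112 150]
sq [ 80 112 145] [ 15 114 145]
sq shade [50 65 80] [15 96 80]
vase in [64 78 87] [18 67 87]
trough wall [51 63 69] [20 67 69]
grey [104 116 116] [ 30  26 116]
mug in [66 81 89] [20 66 89]
```

```bash
sed -i 's/<14)&(hsv\[...,1\]>85)/<18)\&(hsv[...,1]>80)/' h.py
python3 - <<'E'
from h import *
c=capture("top")
print("round",setter(c,(237,138),26,"round",dbg="pics/a.png"))
print("oblong",setter(c,(182,204),30,"r",dbg="pics/b.png"))
print("square",setter(c,(246,212),30,"r",dbg="pics/c.png"))
a=[cv2.resize(cv2.imread(f"pics/{k}.png"),(240,240),interpolation=0) for k in "abc"]
P=cloud(c);Q=P[165:235,285:355].reshape(-1,3);b=(abs(Q[:,2]-16)<4)&(np.hypot(Q[:,0]-474,Q[:,1]+200)<90);X=Q[b,:2]
print("bat mean",X.mean(0),2*np.sqrt(np.var(X,axis=0)))
s=sense();c=capture("wrist");print(c["fx"],np.round(c["mount"],3).tolist());w=cv2.resize(c["color"],(320,240))
cv2.imwrite("pics/m.png",np.vstack([np.hstack(a),np.hstack([w,np.zeros((240,400,3),np.uint8)])]))
E
```

```text
round (658.7, 36.8, 53.5)
oblong [460.5, 198.0, 130.0, 83.4, 15.6]
square [436.3, 5.6, 103.6, 102.2, 64.0]
bat mean [ 485.84675797 -206.24858742] [73.76193135 74.64344621]
284.92327137531623 [[0.0, 0.948, 0.319, 81.938], [1.0, 0.0, -0.001, -0.163], [-0.001, 0.319, -0.948, -142.421], [0.0, 0.0, 0.0, 1.0]]
```

View pics/m.png

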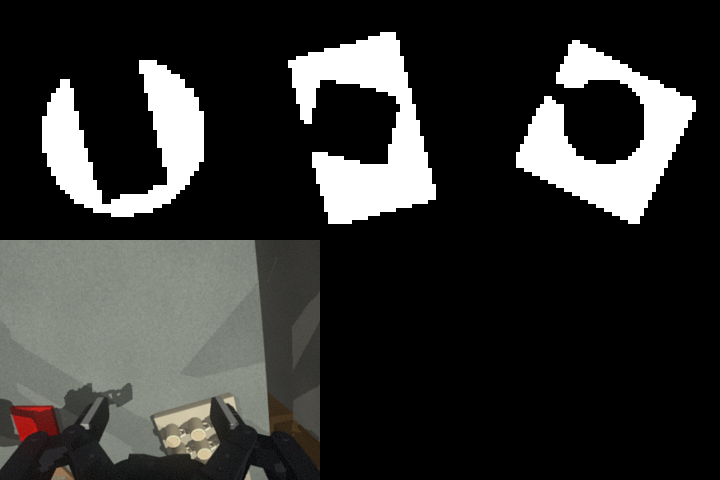

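Masks: all three setter outlines are clean and their sizes match. Setter poses are round (659,37), oblong (460.5,198) at 15.6°, and square (436,6) at -26°. The bat is at (486,-206). The planner only computes the numbers; I'll type the moves.

```bash
cat >> h.py <<'E'
def plan(*wps,start=None):
    """wps (x,y,z,yawdeg); prints full-call targets"""
    s=sense();
    p=np.array(s["ee_pos"]) if start is None else np.array(start[:3],float); y=np.degrees(s["orientation"][2]) if start is None else start[3]
    for w in wps:
        a=np.radians(y);M=np.array([[np.cos(a),np.sin(a),0],[np.sin(a),-np.cos(a),0],[0,0,-1]])
        d=M.T@(np.array(w[:3],float)-p)/150; r=-((w[3]-y+180)%360-180)/180
        print("->",w,"delta",np.round(d,4).tolist(),"roll",round(r,4), "" if abs(d).max()<=1 else "TOO FAR")
        p=np.array(w[:3],float);y=w[3]
E
python3 - <<'E'
from h import *
c=capture("top");print("mug rim c",onplane(c,[[246.2,210.9]],72), "handle",onplane(c,[[228,200]],50))
print("vase rim c",onplane(c,[[150+95/3.4,110+317/3.4]],74),"trough",onplane(c,[[150+290/3.4,110+92/3.4]],62))
plan((220,440,230,165.3),(300,300,230,130),(360,150,230,90),(445,14,180,58))
E
```

```text
mug rim c [[443.43881996   6.16275718  72.        ]] handle [[475.70927977  59.4286131   50.        ]]
vase rim c [[462.9089522  200.37975477  74.        ]] trough [[658.25235961  40.53730894  62.        ]]
-> (220, 440, 230, 165.3) delta [-0.6768, -0.7911, 0.0086] roll 0.0003 
-> (300, 300, 230, 130) delta [-0.7527, -0.7674, 0.0] roll 0.1961 
-> (360, 150, 230, 90) delta [-1.0232, -0.3364, 0.0] roll 0.2222 TOO FAR
-> (445, 14, 180, 58) delta [-0.9067, 0.5667, 0.3333] roll 0.1778
```

```bash
python3 -m jog '{"hand":[1,1,1,1,1,1,1,1],"delta_pos":[[-0.1,-0.1,0],[-0.3,-0.35,0],[-0.5,-0.6,0],[-0.68,-0.79,0],[-0.68,-0.79,0],[-0.68,-0.79,0],[-0.68,-0.79,0],[-0.68,-0.79,0]],"roll":[0,0,0,0,0,0,0,0]}'
python3 -m jog '{"hand":[1,1,1,1,1,1,1,1],"delta_pos":[[-0.15,-0.15,0],[-0.3,-0.3,0],[-0.45,-0.45,0],[-0.6,-0.6,0],[-0.75,-0.77,0],[-0.75,-0.77,0],[-0.75,-0.77,0],[-0.75,-0.77,0]],"roll":[0.04,0.08,0.12,0.16,0.196,0.196,0.196,0.196]}'
python3 -m jog '{"hand":[1,1,1,1,1,1,1,1],"delta_pos":[[-0.2,-0.07,0],[-0.4,-0.14,0],[-0.6,-0.2,0],[-0.8,-0.27,0],[-1,-0.336,0],[-1,-0.336,0],[-1,-0.336,0],[-1,-0.336,0]],"roll":[0.04,0.08,0.12,0.16,0.2,0.222,0.222,0.222]}'
python3 -m jog '{"hand":[1,1,1,1,1,1,1,1],"delta_pos":[[-0.2,0.1,0.05],[-0.4,0.2,0.1],[-0.6,0.3,0.2],[-0.8,0.45,0.3],[-0.9,0.567,0.333],[-0.9,0.567,0.333],[-0.9,0.567,0.333],[-0.9,0.567,0.333]],"roll":[0.04,0.08,0.12,0.16,0.178,0.178,0.178,0.178]}'
python3 - <<'E'
from h import *
s=sense();print(s["clock"],s["ee_pos"],np.degrees(s["orientation"]));c=capture("wrist");cv2.imwrite("pics/w1.png",c["color"])
P=cloud(c,s).reshape(-1,3)
t=(abs(P[:,2]-72)<5)&(np.hypot(P[:,0]-445,P[:,1]-8)<40);X=P[t,:2];print(t.sum(),np.median(P[t,2]))
print("rim circle",cv2.minEnclosingCircle(np.float32(X)))
h=(P[:,2]>28)&(np.hypot(P[:,0]-445,P[:,1]-8)>42)&(np.hypot(P[:,0]-445,P[:,1]-8)<75);print("handle",h.sum(),P[h].mean(0))
E
```

```text
clock: 1.65
ee_pos: [220.0, 440.8, 231.0]
orientation: [-3.141, -0.0, 2.887]
force: [0.5, -0.7, -0.7]
gripper_width: 85.6
clock: 2.45
ee_pos: [299.7, 300.8, 231.1]
orientation: [-3.141, -0.0, 2.273]
force: [0.3, -0.4, 1.1]
gripper_width: 85.4
clock: 3.25
ee_pos: [357.9, 153.6, 231.2]
orientation: [-3.141, -0.0, 1.577]
force: [1.0, 0.3, 0.4]
gripper_width: 85.3
clock: 4.05
ee_pos: [443.2, 19.0, 181.8]
orientation: [3.141, -0.001, 1.017]
force: [-0.0, 0.4, -1.3]
gripper_width: 85.6
4.05 [443.22585613  19.00334139 181.81623241] [ 1.79991233e+02 -3.17431726e-02  5.82645296e+01]
981 71.39573698767131
rim circle ((448.3499755859375, 12.010181427001953), 33.98043441772461)
handle 18866 [446.37382688  26.65743326 244.72911421]
```

View pics/w1.png

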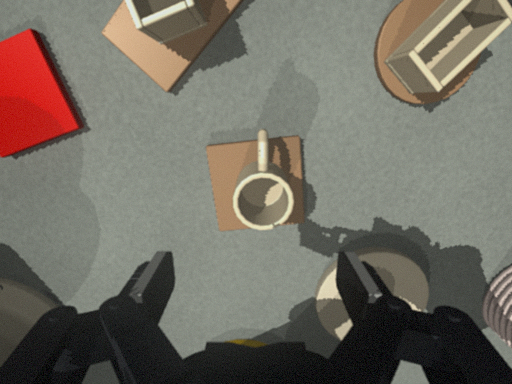

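Wrist view: the mug rim is centred near (263,201) and its ear points straight up, with its tip at (262,132). The jaws already lie across it. The square setter's corners are at (207,146), (299,137), (305,223) and (219,230).

Run:
```python
from h import *
s=sense();c=capture("wrist")
pts=np.array([[263.5,172],[263.5,229.5],[233.5,201],[293.5,201],[262,132]])
print(onplane(c,pts[:4],72,s)[:,:2],onplane(c,pts[:4],72,s).mean(0),onplane(c,pts[4:],45,s))
print("square",setter(c,(256,185),62,"r",s=s))
m=onplane(c,pts[:4],72,s).mean(0)
plan((m[0],m[1],100,58.2),(m[0],m[1],35,58.2))
```

```text
[[460.73891856  32.28787966]
 [431.05009961 -16.7414958 ]
 [422.30424959  23.2278465 ]
 [470.24854645  -6.4496925 ]] [446.08545355   8.08113447  72.        ] [[477.27860519  60.84984574  45.        ]]
square [440.8, 7.9, 103.1, 102.8, 64.3]
-> (np.float64(446.08545355170963), np.float64(8.081134469315316), 100, 58.2) delta [-0.0509, 0.0538, 0.5468] roll 0.0002 
-> (np.float64(446.08545355170963), np.float64(8.081134469315316), 35, 58.2) delta [0.0, 0.0, 0.4333] roll -0.0
```

```bash
python3 -m jog '{"hand":[1,1,1,1,1,1,1,1],"delta_pos":[[-0.05,0.054,0],[-0.05,0.054,0.15],[-0.05,0.054,0.3],[-0.05,0.054,0.45],[-0.05,0.054,0.6],[-0.05,0.054,0.65],[-0.05,0.054,0.7],[-0.05,0.054,0.7]],"roll":[0,0,0,0,0,0,0,0]}' 40
python3 -m jog '{"hand":[1,1,1,1,0.3,-0.2,-0.5,-0.6],"delta_pos":[[0,0,0.1],[0,0,0.2],[0,0,0.325],[0,0,0.325],[0,0,0.325],[0,0,0.325],[0,0,0.325],[0,0,0.325]],"roll":[0,0,0,0,0,0,0,0]}'
python3 -m jog '{"hand":[-1,-1,-1,-1,-1,-1,-1,-1],"delta_pos":[[0,0,0],[0,0,0],[0,0,0],[0,0,0],[0,0,0],[0,0,-0.03],[0,0,-0.07],[0,0,-0.1]],"roll":[0,0,0,0,0,0,0,0]}'
```

```text
clock: 4.95
ee_pos: [446.2, 7.0, 76.2]
orientation: [-3.141, 0.0, 1.014]
force: [-0.5, -1.1, -0.2]
gripper_width: 85.6
clock: 5.75
ee_pos: [447.0, 7.1, 28.6]
orientation: [3.14, -0.001, 1.013]
force: [-0.3, 0.4, 3.4]
gripper_width: 56.0
clock: 6.55
ee_pos: [446.0, 7.1, 42.6]
orientation: [-3.141, 0.0, 1.013]
force: [0.4, 0.1, -1.5]
gripper_width: 56.2
```

Run:
```python
from h import *
plan((446,7,120,58),(467,-100,120,58),(488,-203,120,58),(488,-203,32.5,58),)
```

```text
-> (446, 7, 120, 58) delta [-0.0006, 0.0, -0.5157] roll 0.0004 
-> (467, -100, 120, 58) delta [-0.5308, 0.4967, 0.0] roll 0.0 
-> (488, -203, 120, 58) delta [-0.5081, 0.4826, 0.0] roll 0.0 
-> (488, -203, 32.5, 58) delta [0.0, 0.0, 0.5833] roll 0.0
```

```bash
python3 -m jog '{"hand":[-1,-1,-1,-1,-1,-1,-1,-1],"delta_pos":[[0,0,-0.05],[0,0,-0.12],[0,0,-0.2],[0,0,-0.28],[0,0,-0.36],[0,0,-0.44],[0,0,-0.5],[0,0,-0.52]],"roll":[0,0,0,0,0,0,0,0]}'
python3 -m jog '{"hand":[-1,-1,-1,-1,-1,-1,-1,-1],"delta_pos":[[-0.03,0.03,0],[-0.1,0.09,0],[-0.18,0.17,0],[-0.26,0.24,0],[-0.34,0.32,0],[-0.42,0.39,0],[-0.5,0.46,0],[-0.53,0.5,0]],"roll":[0,0,0,0,0,0,0,0]}'
python3 -m jog '{"hand":[-1,-1,-1,-1,-1,-1,-1,-1],"delta_pos":[[-0.06,0.06,0],[-0.14,0.13,0],[-0.22,0.21,0],[-0.3,0.29,0],[-0.38,0.36,0],[-0.46,0.43,0],[-0.5,0.47,0],[-0.51,0.48,0]],"roll":[0,0,0,0,0,0,0,0]}'
python3 -m jog '{"hand":[-1,-1,-1,-1,-1,-1,-1,-1],"delta_pos":[[0,0,0],[0,0,0.08],[0,0,0.16],[0,0,0.25],[0,0,0.34],[0,0,0.42],[0,0,0.48],[0,0,0.52]],"roll":[0,0,0,0,0,0,0,0]}'
python3 - <<'E'
from h import *
s=sense();c=capture("wrist");cv2.imwrite("pics/w2.png",c["color"]);print(s["ee_pos"],s["gripper_width"],s["force"])
E
```

```text
clock: 7.35
ee_pos: [446.9, 7.1, 122.2]
orientation: [3.14, -0.001, 1.013]
force: [1.0, -0.1, -1.4]
gripper_width: 55.9
clock: 8.15
ee_pos: [467.5, -101.4, 119.6]
orientation: [-3.14, 0.001, 1.012]
force: [-0.9, 1.1, -1.8]
gripper_width: 56.4
clock: 8.95
ee_pos: [488.6, -204.2, 120.4]
orientation: [-3.141, 0.0, 1.012]
force: [-0.2, 1.2, -2.3]
gripper_width: 56.3
clock: 9.75
ee_pos: [488.1, -202.8, 41.3]
orientation: [-3.14, 0.0, 1.013]
force: [-0.6, -0.2, -1.6]
gripper_width: 55.7
[ 488.1399199  -202.84237201   41.26112304] 55.69335665994535 [-0.64446659 -0.21225632 -1.58839407]
```

View pics/w2.png

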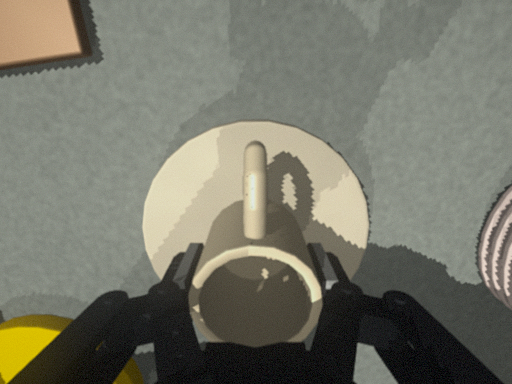

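The mug hangs upright over the white bat, with its rim at (255,295) and the bat centred near (257,215) in the picture. I'll lower it gently.

```bash
python3 -m jog '{"hand":[-1,-1,-1,-1,-1,-1,-1,-1],"delta_pos":[[0,0,0.01],[0,0,0.02],[0,0,0.03],[0,0,0.04],[0,0,0.045],[0,0,0.05],[0,0,0.055],[0,0,0.055]],"roll":[0,0,0,0,0,0,0,0]}'
python3 -c "
from h import *
for i in range(4): s=sense();print(s['ee_pos'][2],s['force'][2]);capture('wrist')"
```

```text
clock: 10.6
ee_pos: [488.5, -203.0, 34.2]
orientation: [-3.141, 0.0, 1.013]
force: [0.8, 0.1, -1.7]
gripper_width: 55.7
34.21622258132911 -1.7387451250784667
34.28434423911149 -1.9588251622061281
34.31873508193809 -1.4452450115810058
34.374885833663235 -3.0939453412244338
```

Still carrying its weight, so I'll go down in small steps.

```bash
python3 -m jog '{"hand":[-1,-1,-1,-1,-1,-1,-1,-1],"delta_pos":[[0,0,0.002],[0,0,0.004],[0,0,0.006],[0,0,0.008],[0,0,0.01],[0,0,0.011],[0,0,0.011],[0,0,0.011]],"roll":[0,0,0,0,0,0,0,0]}'
python3 -c "
from h import *
for i in range(4): s=sense();print(s['ee_pos'][2],s['force'][2]);capture('wrist')"
```

```text
clock: 11.6
ee_pos: [488.5, -203.1, 32.7]
orientation: [3.142, 0.0, 1.013]
force: [-0.2, 0.0, -2.3]
gripper_width: 56.1
32.68762335813953 -2.3445993187488305
32.67800028519933 -2.02598003533992
32.73520610710487 -1.7206244664684456
32.693657090239846 -0.07357880599248912
```

```bash
python3 -m jog '{"hand":[-1,-1,-1,-1,-1,-1,-1,-1],"delta_pos":[[0,0,0.002],[0,0,0.004],[0,0,0.006],[0,0,0.006],[0,0,0.006],[0,0,0.006],[0,0,0.006],[0,0,0.006]],"roll":[0,0,0,0,0,0,0,0]}'
python3 -c "
from h import *
for i in range(4): s=sense();print(s['ee_pos'][2],s['force'][2]);capture('wrist')"
```

```text
clock: 12.6
ee_pos: [488.5, -203.1, 32.7]
orientation: [3.141, 0.0, 1.013]
force: [-4.0, 1.4, 5.6]
gripper_width: 56.1
32.65959456462214 5.6092219376929915
32.61473021075509 5.134017301674548
32.65260112167259 5.9352457667101906
32.66351074865731 3.8430202596471688
```

Contact: z stops at 32.7, which matches pick height + 4 mm. Release, lift and go to the vase.

```bash
python3 -m jog '{"hand":[-0.2,0.2,0.6,1,1,1,1,1],"delta_pos":[[0,0,0],[0,0,0],[0,0,0],[0,0,0],[0,0,0],[0,0,-0.03],[0,0,-0.12],[0,0,-0.25]],"roll":[0,0,0,0,0,0,0,0]}'
python3 -m jog '{"hand":[1,1,1,1,1,1,1,1],"delta_pos":[[0,0,-0.15],[0,0,-0.35],[0,0,-0.55],[0,0,-0.75],[0,0,-0.75],[0,0,-0.75],[0,0,-0.75],[0,0,-0.75]],"roll":[0,0,0,0,0,0,0,0]}'
python3 - <<'E'
from h import *
s=sense();c=capture("wrist");cv2.imwrite("pics/w3.png",c["color"])
plan((488,-203,180,58),(465,-40,180,58),(455,120,180,70),(462,202,180,78))
E
```

```text
clock: 13.6
ee_pos: [488.0, -202.8, 69.5]
orientation: [-3.14, 0.0, 1.013]
force: [0.6, -0.8, 0.2]
gripper_width: 85.1
clock: 14.4
ee_pos: [488.0, -202.8, 180.4]
orientation: [-3.139, 0.0, 1.013]
force: [-0.4, 0.9, -0.2]
gripper_width: 85.2
-> (488, -203, 180, 58) delta [-0.0011, 0.0004, 0.0032] roll 0.0003 
-> (465, -40, 180, 58) delta [0.8403, -0.7059, 0.0] roll 0.0 
-> (455, 120, 180, 70) delta [0.8693, -0.6218, 0.0] roll -0.0667 
-> (462, 202, 180, 78) delta [0.5297, -0.1431, 0.0] roll -0.0444
```

View pics/w3.png

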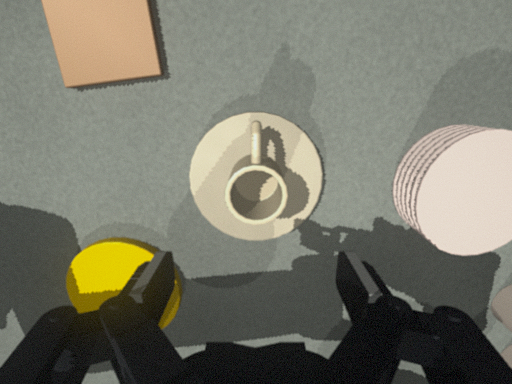

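The mug stands upright on the bat at (256,194). Now to the vase; I'll measure the empty square setter on the way.

```bash
python3 -m jog '{"hand":[1,1,1,1,1,1,1,1],"delta_pos":[[0.1,-0.08,0],[0.25,-0.2,0],[0.42,-0.35,0],[0.58,-0.5,0],[0.74,-0.62,0],[0.84,-0.7,0],[0.84,-0.706,0],[0.84,-0.706,0]],"roll":[0,0,0,0,0,0,0,0]}'
python3 -m jog '{"hand":[1,1,1,1,1,1,1,1],"delta_pos":[[0.1,-0.08,0],[0.25,-0.2,0],[0.42,-0.3,0],[0.58,-0.42,0],[0.74,-0.52,0],[0.87,-0.622,0],[0.87,-0.622,0],[0.87,-0.622,0]],"roll":[-0.01,-0.02,-0.04,-0.06,-0.067,-0.067,-0.067,-0.067]}'
python3 -m jog '{"hand":[1,1,1,1,1,1,1,1],"delta_pos":[[0.1,-0.03,0],[0.25,-0.07,0],[0.4,-0.1,0],[0.53,-0.143,0],[0.53,-0.143,0],[0.53,-0.143,0],[0.53,-0.143,0],[0.53,-0.143,0]],"roll":[-0.01,-0.02,-0.03,-0.044,-0.044,-0.044,-0.044,-0.044]}'
python3 - <<'E'
from h import *
s=sense();c=capture("wrist");cv2.imwrite("pics/w4.png",c["color"]);print(s["ee_pos"],np.degrees(s["orientation"]))
print("oblong",setter(c,(256,185),90,"r",s=s))
P=cloud(c,s).reshape(-1,3);t=(abs(P[:,2]-74)<4)&(np.hypot(P[:,0]-464,P[:,1]-202)<45);print("vase top",rect(P[t,:2]),np.median(P[t,2]))
E
```

```text
clock: 15.25
ee_pos: [465.1, -40.1, 181.3]
orientation: [-3.141, 0.001, 1.014]
force: [-0.1, -0.1, -0.3]
gripper_width: 85.2
clock: 16.05
ee_pos: [455.4, 119.2, 181.4]
orientation: [-3.141, 0.001, 1.224]
force: [-0.1, -0.4, -0.2]
gripper_width: 85.7
clock: 16.85
ee_pos: [462.3, 200.9, 181.9]
orientation: [3.141, 0.0, 1.36]
force: [0.7, -0.0, 0.7]
gripper_width: 85.0
[462.2849793  200.92248779 181.86397545] [1.79983319e+02 1.22835619e-02 7.79314449e+01]
oblong [465.4, 201.1, 127.9, 84.0, 15.3]
vase top [464.9, 203.7, 49.9, 49.5, -12.4] 73.56426715539737
```

View pics/w4.png

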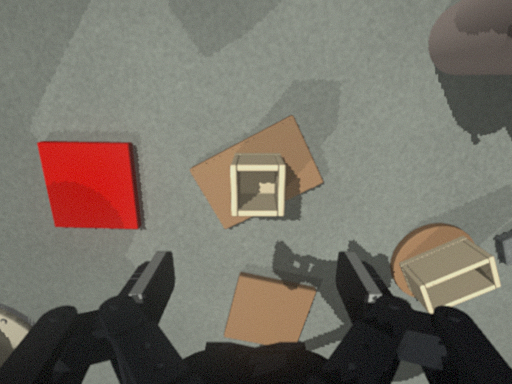

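The vase top fills (231–285, 166–216), square to the jaws. The empty square setter shows at (270,310).

Run:
```python
from h import *
s=sense();c=capture("wrist")
# outer rim corners
p=onplane(c,[[231,166],[285,165.5],[285,216],[231.5,216.5]],74,s);print(p.mean(0),rect(p[:,:2]))
x,y=(p.mean(0)[0]+464.9)/2,(p.mean(0)[1]+203.7)/2
plan((x,y,80,77.6),(x,y,30,77.6))
```

```text
[465.64335251 202.76906916  74.        ] [465.6, 202.8, 50.8, 48.8, -11.5]
-> (np.float64(465.27167625625964), np.float64(203.2345345808621), 80, 77.6) delta [0.0169, 0.0174, 0.6795] roll 0.002 
-> (np.float64(465.27167625625964), np.float64(203.2345345808621), 30, 77.6) delta [0.0, 0.0, 0.3333] roll -0.0
```

```bash
python3 -m jog '{"hand":[1,1,1,1,1,1,1,1],"delta_pos":[[0.017,0.017,0],[0.017,0.017,0.15],[0.017,0.017,0.3],[0.017,0.017,0.45],[0.017,0.017,0.6],[0.017,0.017,0.68],[0.017,0.017,0.68],[0.017,0.017,0.68]],"roll":[0.001,0.001,0.001,0.001,0.001,0.001,0.001,0.001]}' 40
python3 -m jog '{"hand":[1,1,1,1,0.2,-0.2,-0.5,-0.7],"delta_pos":[[0,0,0.1],[0,0,0.2],[0,0,0.34],[0,0,0.34],[0,0,0.34],[0,0,0.34],[0,0,0.34],[0,0,0.34]],"roll":[0,0,0,0,0,0,0,0]}'
python3 -m jog '{"hand":[-1,-1,-1,-1,-1,-1,-1,-1],"delta_pos":[[0,0,0],[0,0,0],[0,0,0],[0,0,0],[0,0,0],[0,0,0],[0,0,0],[0,0,0]],"roll":[0,0,0,0,0,0,0,0]}'
python3 -m jog '{"hand":[-1,-1,-1,-1,-1,-1,-1,-1],"delta_pos":[[0,0,-0.03],[0,0,-0.1],[0,0,-0.2],[0,0,-0.3],[0,0,-0.4],[0,0,-0.5],[0,0,-0.57],[0,0,-0.6]],"roll":[0,0,0,0,0,0,0,0]}'
python3 - <<'E'
from h import *
plan((452,100,120,71),(440.5,8,120,64.2),(440.5,8,40,64.2))
E
```

```text
clock: 17.75
ee_pos: [465.4, 204.1, 80.6]
orientation: [3.141, -0.0, 1.359]
force: [0.8, 0.4, -0.2]
gripper_width: 85.0
clock: 18.55
ee_pos: [465.8, 204.3, 30.1]
orientation: [3.14, -0.001, 1.359]
force: [-0.1, 0.0, 3.3]
gripper_width: 49.6
clock: 19.35
ee_pos: [465.8, 204.3, 30.1]
orientation: [3.14, -0.001, 1.359]
force: [0.5, -0.0, 5.6]
gripper_width: 49.5
clock: 20.15
ee_pos: [465.7, 204.2, 120.7]
orientation: [3.139, -0.001, 1.359]
force: [1.7, -0.3, -1.9]
gripper_width: 49.8
-> (452, 100, 120, 71) delta [-0.6986, 0.0569, 0.005] roll 0.0381 
-> (440.5, 8, 120, 64.2) delta [-0.6049, 0.1272, 0.0] roll 0.0378 
-> (440.5, 8, 40, 64.2) delta [0.0, 0.0, 0.5333] roll -0.0
```

```bash
python3 -m jog '{"hand":[-1,-1,-1,-1,-1,-1,-1,-1],"delta_pos":[[-0.05,0,0],[-0.15,0.01,0],[-0.26,0.02,0],[-0.37,0.03,0],[-0.48,0.04,0],[-0.58,0.05,0],[-0.67,0.057,0],[-0.7,0.057,0]],"roll":[0.005,0.01,0.015,0.02,0.025,0.03,0.035,0.038]}'
python3 -m jog '{"hand":[-1,-1,-1,-1,-1,-1,-1,-1],"delta_pos":[[-0.07,0.01,0],[-0.16,0.03,0],[-0.25,0.05,0],[-0.34,0.07,0],[-0.43,0.09,0],[-0.52,0.11,0],[-0.58,0.12,0],[-0.605,0.127,0]],"roll":[0.005,0.01,0.015,0.02,0.025,0.03,0.035,0.038]}'
python3 -m jog '{"hand":[-1,-1,-1,-1,-1,-1,-1,-1],"delta_pos":[[0,0,0],[0,0,0.05],[0,0,0.1],[0,0,0.15],[0,0,0.2],[0,0,0.25],[0,0,0.3],[0,0,0.3]],"roll":[0,0,0,0,0,0,0,0]}'
python3 - <<'E'
from h import *
s=sense();c=capture("wrist");cv2.imwrite("pics/w5.png",c["color"]);print(s["ee_pos"],np.degrees(s["orientation"]))
c2=capture("top");cv2.imwrite("pics/t5.png",c2["color"])
print("square top",setter(c2,(246,212),30,"r"))
E
```

```text
clock: 20.95
ee_pos: [450.8, 97.8, 118.1]
orientation: [-3.141, 0.001, 1.237]
force: [-0.3, 0.1, -1.7]
gripper_width: 49.6
clock: 21.75
ee_pos: [439.7, 6.6, 118.8]
orientation: [3.142, 0.0, 1.118]
force: [0.7, 0.1, -1.6]
gripper_width: 49.5
clock: 22.55
ee_pos: [439.1, 7.6, 72.2]
orientation: [-3.139, 0.001, 1.12]
force: [1.1, 0.2, -3.1]
gripper_width: 49.5
[439.05549004   7.64458581  72.18694747] [-1.79870037e+02  5.35280239e-02  6.41882808e+01]
square top [403.8, 11.6, 86.0, 38.2, 64.2]
```

View pics/w5.png

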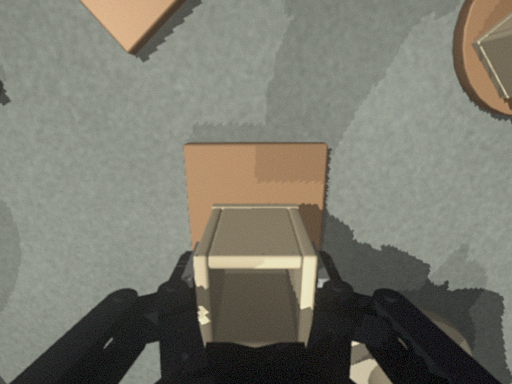

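The setter's far edge runs level from (185,144) to (328,143), and the vase's far foot edge from (212,206) to (299,206). I'll compute the offset from these.

Run:
```python
from h import *
s=sense();c=capture("wrist")
a=np.radians(64.2);tx=np.array([np.cos(a),np.sin(a)]);ty=np.array([np.sin(a),-np.cos(a)])
K=np.c_[tx,ty]; p=lambda uv,z:(onplane(c,uv,z,s)[:,:2]-s["ee_pos"][:2])@K
print("setter far corners (tool)",p([[185,144.3],[328,143]],12))
print("vase foot far",p([[212,206],[299.5,206]],s["ee_pos"][2]-18), "rim far outer", p([[195,256],[316,256]],s["ee_pos"][2]+44))
for r in(150,170,190):
  row=cv2.cvtColor(c["color"],cv2.COLOR_BGR2HSV)[r];k=np.nonzero((row[150:360,1]>80)&(row[150:360,0]<18))[0]+150;print(r,k.min(),k.max(),p([[k.min(),r],[k.max(),r]],12))
```

```text
setter far corners (tool) [[ 52.53923302 -49.9208976 ]
 [ 53.45965821  52.07616376]]
vase foot far [[ 21.86453652 -25.80244572]
 [ 21.86284173  26.78849198]] rim far outer [[ 24.04075672 -23.52864295]
 [ 24.04071666  24.0109571 ]]
150 183 325 [[ 48.46729132 -51.67088121]
 [ 48.45581912  50.30742468]]
170 185 323 [[ 33.76057371 -51.35127658]
 [ 33.75245136  49.95455941]]
190 187 322 [[ 18.38760134 -51.03283114]
 [ 18.38314234  50.35429848]]
```

```bash
python3 -m jog '{"hand":[-1,-1,-1,-1,-1,-1,-1,-1],"delta_pos":[[0.01,0,0],[0.02,0,0.04],[0.02,0,0.09],[0.02,0,0.14],[0.02,0,0.19],[0.02,0,0.23],[0.02,0,0.26],[0.02,0,0.27]],"roll":[0,0,0,0,0,0,0,0]}'
python3 -m jog '{"hand":[-1,-1,-1,-1,-1,-1,-1,-1],"delta_pos":[[0,0,0.001],[0,0,0.002],[0,0,0.003],[0,0,0.004],[0,0,0.005],[0,0,0.006],[0,0,0.007],[0,0,0.007]],"roll":[0,0,0,0,0,0,0,0]}'
python3 -c "
from h import *
for i in range(3): s=sense();print(s['ee_pos'],s['force'][2]);capture('wrist')"
```

```text
clock: 23.5
ee_pos: [440.8, 10.2, 32.5]
orientation: [-3.141, 0.0, 1.12]
force: [0.5, -0.5, -2.0]
gripper_width: 49.5
clock: 24.3
ee_pos: [441.1, 10.3, 32.2]
orientation: [-3.142, 0.0, 1.12]
force: [0.8, -0.7, -2.4]
gripper_width: 50.0
[441.1147061   10.25743543  32.19095706] -2.3588625220084376
[441.1237467   10.27584609  32.19733749] -1.987934837666013
[441.11522194  10.25523186  32.18544408] -2.4640076173553855
```

```bash
python3 -m jog '{"hand":[-1,-1,-1,-1,-1,-1,-1,-1],"delta_pos":[[0,0,0.002],[0,0,0.004],[0,0,0.006],[0,0,0.008],[0,0,0.01],[0,0,0.012],[0,0,0.014],[0,0,0.016]],"roll":[0,0,0,0,0,0,0,0]}'
python3 -c "
from h import *
for i in range(3): s=sense();print(s['ee_pos'],s['force'][2]);capture('wrist')"
```

```text
clock: 25.25
ee_pos: [441.1, 10.3, 30.1]
orientation: [3.142, 0.0, 1.12]
force: [-1.1, -0.4, 1.5]
gripper_width: 49.4
[441.14221245  10.26323448  30.09863673] 1.4552990882934418
[441.14625136  10.26031942  30.09225296] 0.36560643811934174
[441.15467871  10.25381065  30.10758212] 0.911861595801488
```

```bash
python3 -m jog '{"hand":[-1,-1,-0.3,0.1,0.5,1,1,1],"delta_pos":[[0,0,0.002],[0,0,0.003],[0,0,0.003],[0,0,0.003],[0,0,0.003],[0,0,0.003],[0,0,0.003],[0,0,-0.02]],"roll":[0,0,0,0,0,0,0,0]}'
python3 -m jog '{"hand":[1,1,1,1,1,1,1,1],"delta_pos":[[0,0,-0.1],[0,0,-0.25],[0,0,-0.45],[0,0,-0.7],[0,0,-0.95],[0,0,-0.98],[0,0,-0.98],[0,0,-0.98]],"roll":[0,0,0,0,0,0,0,0]}'
python3 - <<'E'
from h import *
s=sense();c=capture("wrist");cv2.imwrite("pics/w6.png",c["color"]);print(s["ee_pos"],np.degrees(s["orientation"]))
print("square",setter(c,(256,185),62,"r",s=s))
P=cloud(c,s).reshape(-1,3);t=(abs(P[:,2]-74)<4)&(np.hypot(P[:,0]-441,P[:,1]-9)<45);print("vase top",rect(P[t,:2]),np.median(P[t,2]))
plan((520,20,180,35),(640,36,180,15))
E
```

```text
clock: 26.2
ee_pos: [440.9, 10.3, 32.4]
orientation: [-3.141, 0.0, 1.12]
force: [0.7, 1.0, -0.5]
gripper_width: 85.3
clock: 27.0
ee_pos: [440.8, 10.3, 179.2]
orientation: [-3.141, 0.0, 1.12]
force: [-0.3, -0.6, -1.4]
gripper_width: 85.2
[440.82298787  10.27598043 179.18050687] [-1.79947396e+02  2.38845483e-02  6.41850603e+01]
square [440.9, 8.3, 102.9, 102.1, -25.8]
vase top [440.4, 9.6, 50.1, 49.6, -25.9] 73.53017410496597
-> (520, 20, 180, 35) delta [0.2888, 0.4486, -0.0101] roll 0.1621 
-> (640, 36, 180, 15) delta [0.7165, 0.3715, 0.0] roll 0.1111
```

View pics/w6.png

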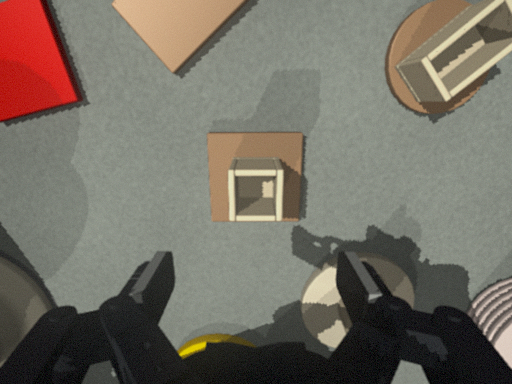

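The vase stands centred on the square setter, within about 1.5 mm and 0.1°, at picture (256,190). Next the trough.

```bash
python3 -m jog '{"hand":[1,1,1,1,1,1,1,1],"delta_pos":[[0.06,0.09,0],[0.12,0.18,0],[0.2,0.3,0],[0.25,0.4,0],[0.29,0.45,0],[0.29,0.45,0],[0.29,0.45,0],[0.29,0.45,0]],"roll":[0.03,0.07,0.11,0.14,0.162,0.162,0.162,0.162]}'
python3 -m jog '{"hand":[1,1,1,1,1,1,1,1],"delta_pos":[[0.1,0.05,0],[0.25,0.13,0],[0.4,0.21,0],[0.55,0.29,0],[0.7,0.36,0],[0.717,0.371,0],[0.717,0.371,0],[0.717,0.371,0]],"roll":[0.02,0.04,0.06,0.08,0.1,0.111,0.111,0.111]}'
python3 - <<'E'
from h import *
s=sense();c=capture("wrist");cv2.imwrite("pics/w7.png",c["color"]);print(s["ee_pos"],np.degrees(s["orientation"]))
print("round",setter(c,(256,165),80,"round",s=s))
P=cloud(c,s).reshape(-1,3);t=(abs(P[:,2]-62)<4)&(np.hypot(P[:,0]-660,P[:,1]-42)<60);print("trough top",rect(P[t,:2]),np.median(P[t,2]))
E
```

```text
clock: 27.85
ee_pos: [520.2, 20.0, 179.3]
orientation: [-3.141, 0.001, 0.613]
force: [0.1, 0.6, 1.0]
gripper_width: 85.4
clock: 28.65
ee_pos: [640.4, 36.1, 179.9]
orientation: [-3.142, 0.0, 0.264]
force: [-0.4, -0.4, -0.3]
gripper_width: 85.1
[640.37135912  36.08027993 179.90381492] [-1.79998827e+02  1.60880685e-02  1.51270440e+01]
round (663.3, 38.9, 53.3)
trough top [662.9, 43.6, 84.0, 44.1, 14.7] 61.58815589058696
```

View pics/w7.png

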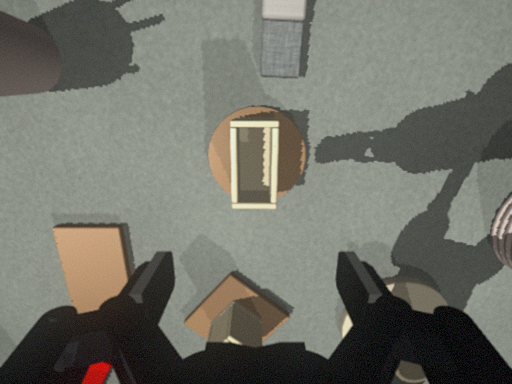

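The trough is at (255,165), upright and lined up with the jaws. Oblong setter seen at (92,270).

```bash
python3 -c "
from h import *
plan((662.9,43.6,80,14.8),(662.9,43.6,25,14.8))"
```

```text
-> (662.9, 43.6, 80, 14.8) delta [0.1584, -0.0093, 0.6675] roll 0.0017 
-> (662.9, 43.6, 25, 14.8) delta [0.0, 0.0, 0.3667] roll -0.0
```

```bash
python3 -m jog '{"hand":[1,1,1,1,1,1,1,1],"delta_pos":[[0.08,-0.005,0],[0.158,-0.009,0.1],[0.158,-0.009,0.25],[0.158,-0.009,0.4],[0.158,-0.009,0.55],[0.158,-0.009,0.667],[0.158,-0.009,0.667],[0.158,-0.009,0.667]],"roll":[0.001,0.002,0.002,0.002,0.002,0.002,0.002,0.002]}' 40
python3 -m jog '{"hand":[1,1,1,1,0.2,-0.2,-0.5,-0.7],"delta_pos":[[0,0,0.1],[0,0,0.2],[0,0,0.3],[0,0,0.37],[0,0,0.37],[0,0,0.37],[0,0,0.37],[0,0,0.37]],"roll":[0,0,0,0,0,0,0,0]}'
python3 -m jog '{"hand":[-1,-1,-1,-1,-1,-1,-1,-1],"delta_pos":[[0,0,0],[0,0,0],[0,0,0],[0,0,0],[0,0,0],[0,0,0],[0,0,0],[0,0,0]],"roll":[0,0,0,0,0,0,0,0]}'
python3 -m jog '{"hand":[-1,-1,-1,-1,-1,-1,-1,-1],"delta_pos":[[0,0,-0.03],[0,0,-0.1],[0,0,-0.2],[0,0,-0.3],[0,0,-0.4],[0,0,-0.5],[0,0,-0.6],[0,0,-0.63]],"roll":[0,0,0,0,0,0,0,0]}'
python3 - <<'E'
from h import *
plan((570,120,120,15),(465,200,120,15.4))
E
```

```text
clock: 29.5
ee_pos: [663.3, 43.6, 80.3]
orientation: [3.142, -0.0, 0.257]
force: [-0.3, -0.1, 0.4]
gripper_width: 85.1
clock: 30.3
ee_pos: [664.0, 43.6, 25.3]
orientation: [3.141, -0.002, 0.256]
force: [1.4, -0.9, 7.7]
gripper_width: 43.6
clock: 31.1
ee_pos: [664.0, 43.6, 25.3]
orientation: [3.141, -0.002, 0.256]
force: [0.7, -0.4, 5.2]
gripper_width: 43.8
clock: 31.9
ee_pos: [664.4, 43.6, 122.1]
orientation: [3.141, -0.004, 0.256]
force: [0.2, 0.2, -1.4]
gripper_width: 43.5
-> (570, 120, 120, 15) delta [-0.48, -0.652, 0.0142] roll -0.0018 
-> (465, 200, 120, 15.4) delta [-0.5381, -0.6963, 0.0] roll -0.0022
```

```bash
python3 -m jog '{"hand":[-1,-1,-1,-1,-1,-1,-1,-1],"delta_pos":[[-0.03,-0.04,0],[-0.1,-0.13,0],[-0.17,-0.23,0],[-0.24,-0.33,0],[-0.31,-0.43,0],[-0.39,-0.53,0],[-0.45,-0.62,0],[-0.48,-0.652,0]],"roll":[0,0,-0.001,-0.002,-0.002,-0.002,-0.002,-0.002]}'
python3 -m jog '{"hand":[-1,-1,-1,-1,-1,-1,-1,-1],"delta_pos":[[-0.05,-0.06,0],[-0.12,-0.16,0],[-0.2,-0.26,0],[-0.28,-0.36,0],[-0.36,-0.46,0],[-0.44,-0.57,0],[-0.51,-0.66,0],[-0.54,-0.696,0]],"roll":[0,0,-0.001,-0.002,-0.002,-0.002,-0.002,-0.002]}'
python3 -m jog '{"hand":[-1,-1,-1,-1,-1,-1,-1,-1],"delta_pos":[[0,0,0],[0,0,0.05],[0,0,0.11],[0,0,0.17],[0,0,0.23],[0,0,0.29],[0,0,0.34],[0,0,0.35]],"roll":[0,0,0,0,0,0,0,0]}'
python3 - <<'E'
from h import *
s=sense();c=capture("wrist");cv2.imwrite("pics/w8.png",c["color"]);print(s["ee_pos"],np.degrees(s["orientation"]))
a=s["orientation"][2];K=np.array([[np.cos(a),np.sin(a)],[np.sin(a),-np.cos(a)]])
hsv=cv2.cvtColor(c["color"],cv2.COLOR_BGR2HSV)
for r in range(130,230,12):
  k=np.nonzero((hsv[r,120:400,1]>80)&(hsv[r,120:400,0]<18))[0]+120
  if len(k)>20:print(r,k.min(),k.max(),((onplane(c,[[k.min(),r],[k.max(),r]],12,s)[:,:2]-s["ee_pos"][:2])@K.T).round(1).tolist())
E
```

```text
clock: 32.7
ee_pos: [567.5, 121.2, 118.1]
orientation: [-3.141, 0.001, 0.264]
force: [0.4, -0.3, -2.3]
gripper_width: 43.6
clock: 33.5
ee_pos: [462.3, 200.9, 118.9]
orientation: [-3.141, -0.0, 0.27]
force: [0.4, 0.5, -2.6]
gripper_width: 43.6
clock: 34.3
ee_pos: [463.0, 199.5, 64.7]
orientation: [3.141, 0.002, 0.269]
force: [0.4, 0.8, -2.5]
gripper_width: 43.7
[463.01758788 199.4825403   64.67828743] [1.79988535e+02 1.29445639e-01 1.53981921e+01]
130 191 313 [[63.3, -42.9], [63.3, 39.0]]
142 192 313 [[55.2, -42.8], [55.3, 39.5]]
154 193 312 [[47.0, -42.7], [47.0, 39.3]]
166 194 311 [[38.6, -42.6], [38.6, 39.1]]
178 194 310 [[29.9, -43.1], [30.0, 39.0]]
190 195 309 [[21.0, -43.0], [21.1, 38.8]]
```

View pics/w8.png

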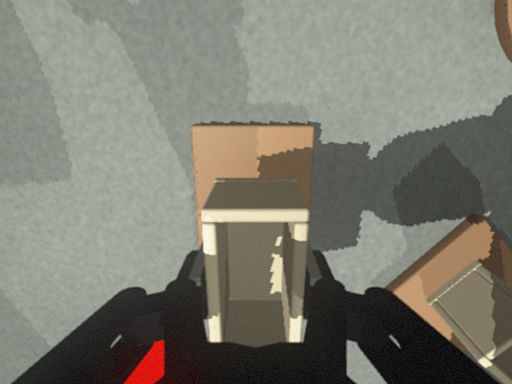

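The far setter edge is at row 125, columns 192–314. The trough's far rim is at row 209, columns 202–309. I'll compute the remaining offset.

Run:
```python
from h import *
s=sense();c=capture("wrist");z=s["ee_pos"][2]
a=s["orientation"][2];K=np.array([[np.cos(a),np.sin(a)],[np.sin(a),-np.cos(a)]])
p=lambda uv,zz:((onplane(c,uv,zz,s)[:,:2]-s["ee_pos"][:2])@K.T).round(1).tolist()
print("rim",p([[202,209],[309,209]],z+37),"foot",p([[211,180],[301,180]],z-13),"setter edge",p([[192,125.5],[314,125.5]],12))
hsv=cv2.cvtColor(c["color"],cv2.COLOR_BGR2HSV)
for u in(200,225,240,255,300,310):
  k=np.nonzero((hsv[100:180,u,1]>80)&(hsv[100:180,u,0]<18))[0]+100;print(u,k.min(),p([[u,k.min()]],12))
g=c["color"][:,:,2].astype(int)
print(g[200:222:1,255]); print(g[212,190:225],g[212,295:325])
```

```text
rim [[41.2, -20.9], [41.2, 21.5]] foot [[39.4, -24.8], [39.4, 26.0]] setter edge [[66.2, -42.2], [66.2, 39.6]]
200 125 [[66.5, -36.8]]
225 125 [[66.5, -20.0]]
240 125 [[66.5, -10.0]]
255 125 [[66.5, 0.0]]
300 125 [[66.5, 30.1]]
310 126 [[65.9, 36.9]]
[101 100  95  99 103 102  97  96 124 172 200 222 234 241 239 239 237 237
 236 237 229 200]
[158 156 146 149 152 153 172 190 207 206 207 221 237 240 238 239 239 238
 239 238 238 237 240 239 238 238 238 239 239 239 237 236 238 239 237] [230 230 226 227 230 230 227 229 229 227 232 226 198 168 121  89  88  92
  90  93  90  93  89  92  90  89  87  88  88  81]
```

```bash
python3 -m jog '{"hand":[-1,-1,-1,-1,-1,-1,-1,-1],"delta_pos":[[0.01,-0.007,0],[0.019,-0.013,0.04],[0.019,-0.013,0.09],[0.019,-0.013,0.14],[0.019,-0.013,0.18],[0.019,-0.013,0.22],[0.019,-0.013,0.24],[0.019,-0.013,0.25]],"roll":[0,0,0,0,0,0,0,0]}'
python3 -m jog '{"hand":[-1,-1,-1,-1,-1,-1,-1,-1],"delta_pos":[[0,0,0.001],[0,0,0.002],[0,0,0.003],[0,0,0.004],[0,0,0.005],[0,0,0.006],[0,0,0.006],[0,0,0.006]],"roll":[0,0,0,0,0,0,0,0]}'
python3 -c "
from h import *
for i in range(3): s=sense();print(s['ee_pos'],s['force'][2]);capture('wrist')"
```

```text
clock: 35.2
ee_pos: [465.7, 202.3, 28.2]
orientation: [3.142, 0.001, 0.269]
force: [-0.4, -0.1, -1.8]
gripper_width: 43.4
clock: 36.0
ee_pos: [465.9, 202.4, 27.9]
orientation: [-3.142, -0.0, 0.269]
force: [-0.3, 0.6, -2.2]
gripper_width: 43.6
[465.88928566 202.42872393  27.90119282] -2.1631063420677576
[465.87495775 202.41295928  27.87866508] -2.8920395656703555
[465.87294994 202.44352951  27.86501458] -2.414799262237593
```

```bash
python3 -m jog '{"hand":[-1,-1,-1,-1,-1,-1,-1,-1],"delta_pos":[[0,0,0.003],[0,0,0.006],[0,0,0.009],[0,0,0.012],[0,0,0.014],[0,0,0.016],[0,0,0.018],[0,0,0.018]],"roll":[0,0,0,0,0,0,0,0]}'
python3 -c "
from h import *
for i in range(3): s=sense();print(s['ee_pos'],s['force'][2]);capture('wrist')"
```

```text
clock: 36.95
ee_pos: [465.9, 202.4, 25.3]
orientation: [-3.142, -0.0, 0.269]
force: [-0.3, -1.5, -1.2]
gripper_width: 43.7
[465.89033573 202.43667691  25.29877962] -1.2133884512075985
[465.89737545 202.41797994  25.31339071] -1.055799801911945
[465.88734482 202.42359202  25.30281642] -1.3134799976994456
```

```bash
python3 -m jog '{"hand":[-1,-1,-1,-0.3,0.1,0.5,1,1],"delta_pos":[[0,0,0.002],[0,0,0.005],[0,0,0.005],[0,0,0.005],[0,0,0.005],[0,0,0.005],[0,0,0.005],[0,0,0.005]],"roll":[0,0,0,0,0,0,0,0]}'
python3 -m jog '{"hand":[1,1,1,1,1,1,1,1],"delta_pos":[[0,0,-0.05],[0,0,-0.2],[0,0,-0.4],[0,0,-0.65],[0,0,-0.9],[0,0,-1],[0,0,-1],[0,0,-1]],"roll":[0,0,0,0,0,0,0,0]}'
python3 - <<'E'
from h import *
s=sense();c=capture("wrist");cv2.imwrite("pics/w9.png",c["color"]);print(s["ee_pos"],np.degrees(s["orientation"]))
print("oblong",setter(c,(256,185),80,"r",s=s))
P=cloud(c,s).reshape(-1,3);t=(abs(P[:,2]-62)<4)&(np.hypot(P[:,0]-466,P[:,1]-202)<60);print("trough top",rect(P[t,:2]),np.median(P[t,2]))
plan((455,80,180,35),(465,-60,180,55),(488,-202,180,58))
E
```

```text
clock: 37.9
ee_pos: [465.9, 202.4, 24.3]
orientation: [-3.142, -0.0, 0.269]
force: [0.2, 0.2, -0.3]
gripper_width: 85.4
clock: 38.7
ee_pos: [465.6, 202.3, 173.2]
orientation: [3.141, 0.001, 0.269]
force: [-0.3, -0.1, -0.8]
gripper_width: 85.3
[465.58585964 202.30047945 173.22187431] [1.79992919e+02 7.49757458e-02 1.54024618e+01]
oblong [437.0, 221.3, 171.3, 136.4, 15.2]
trough top [465.1, 202.7, 83.7, 44.1, 15.5] 61.616176009802416
-> (455, 80, 180, 35) delta [-0.2818, 0.7672, -0.0517] roll -0.1089 
-> (465, -60, 180, 55) delta [-0.4807, 0.8028, 0.0] roll -0.1111 
-> (488, -202, 180, 58) delta [-0.6875, 0.6686, 0.0] roll -0.0167
```

View pics/w9.png

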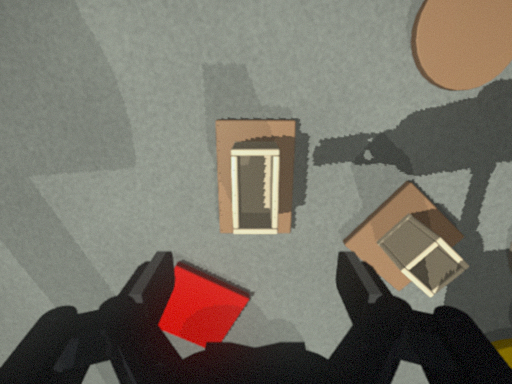

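The trough stands squared on the oblong setter, at picture (256,190). Now back to the mug.

```bash
python3 - <<'E'
from h import *
s=sense();c=capture("wrist");print("oblong",setter(c,(256,178),58,"r",s=s))
E
python3 -m jog '{"hand":[1,1,1,1,1,1,1,1],"delta_pos":[[-0.04,0.11,0],[-0.09,0.25,-0.02],[-0.15,0.4,-0.04],[-0.21,0.56,-0.05],[-0.26,0.7,-0.05],[-0.28,0.767,-0.05],[-0.28,0.767,-0.05],[-0.28,0.767,-0.05]],"roll":[-0.02,-0.04,-0.06,-0.08,-0.1,-0.109,-0.109,-0.109]}'
python3 -m jog '{"hand":[1,1,1,1,1,1,1,1],"delta_pos":[[-0.07,0.12,0],[-0.16,0.27,0],[-0.25,0.42,0],[-0.35,0.58,0],[-0.44,0.73,0],[-0.48,0.803,0],[-0.48,0.803,0],[-0.48,0.803,0]],"roll":[-0.02,-0.04,-0.06,-0.08,-0.1,-0.111,-0.111,-0.111]}'
python3 -m jog '{"hand":[1,1,1,1,1,1,1,1],"delta_pos":[[-0.1,0.1,0],[-0.24,0.24,0],[-0.38,0.37,0],[-0.52,0.5,0],[-0.64,0.63,0],[-0.688,0.669,0],[-0.688,0.669,0],[-0.688,0.669,0]],"roll":[0,-0.01,-0.017,-0.017,-0.017,-0.017,-0.017,-0.017]}'
python3 - <<'E'
from h import *
s=sense();c=capture("wrist");cv2.imwrite("pics/w10.png",c["color"]);print(s["ee_pos"],np.degrees(s["orientation"]))
P=cloud(c,s).reshape(-1,3);t=(abs(P[:,2]-76)<3)&(np.hypot(P[:,0]-488,P[:,1]+203)<34);X=P[t,:2];print(cv2.minEnclosingCircle(np.float32(X)),t.sum())
plan((488.5,-203,80,58),(488.5,-203,32.7,58))
E
```

```text
oblong [464.1, 200.7, 128.5, 82.6, 15.3]
clock: 39.6
ee_pos: [455.5, 80.5, 180.6]
orientation: [-3.14, 0.002, 0.61]
force: [0.2, 0.0, 0.5]
gripper_width: 85.3
clock: 40.4
ee_pos: [466.1, -58.7, 181.4]
orientation: [-3.14, -0.0, 0.959]
force: [-0.8, 0.8, -0.5]
gripper_width: 85.4
clock: 41.2
ee_pos: [489.2, -200.4, 181.8]
orientation: [-3.141, -0.001, 1.014]
force: [-0.1, -0.4, 1.2]
gripper_width: 85.3
[ 489.2488387  -200.3516508   181.83057717] [-1.79962475e+02 -3.56122475e-02  5.81030459e+01]
((488.079833984375, -203.2222137451172), 28.832067489624023) 949
-> (488.5, -203, 80, 58) delta [-0.018, 0.0052, 0.6799] roll 0.0007 
-> (488.5, -203, 32.7, 58) delta [0.0, 0.0, 0.3153] roll 0.0
```

```bash
python3 -m jog '{"hand":[1,1,1,1,1,1,1,1],"delta_pos":[[-0.018,0.005,0],[-0.018,0.005,0.1],[-0.018,0.005,0.25],[-0.018,0.005,0.4],[-0.018,0.005,0.55],[-0.018,0.005,0.68],[-0.018,0.005,0.68],[-0.018,0.005,0.68]],"roll":[0,0,0,0,0,0,0,0]}' 40
python3 -m jog '{"hand":[1,1,1,1,0.3,-0.2,-0.5,-0.6],"delta_pos":[[0,0,0.1],[0,0,0.2],[0,0,0.32],[0,0,0.32],[0,0,0.32],[0,0,0.32],[0,0,0.32],[0,0,0.32]],"roll":[0,0,0,0,0,0,0,0]}'
python3 -m jog '{"hand":[-1,-1,-1,-1,-1,-1,-1,-1],"delta_pos":[[0,0,0],[0,0,0],[0,0,0],[0,0,0],[0,0,0],[0,0,0],[0,0,0],[0,0,0]],"roll":[0,0,0,0,0,0,0,0]}'
python3 -m jog '{"hand":[-1,-1,-1,-1,-1,-1,-1,-1],"delta_pos":[[0,0,-0.03],[0,0,-0.1],[0,0,-0.2],[0,0,-0.3],[0,0,-0.4],[0,0,-0.5],[0,0,-0.57],[0,0,-0.6]],"roll":[0,0,0,0,0,0,0,0]}'
python3 - <<'E'
from h import *
plan((575,-85,120,58),(661,36,120,58),(661,36,70,58))
E
```

```text
clock: 42.05
ee_pos: [488.0, -204.0, 79.5]
orientation: [-3.14, 0.0, 1.014]
force: [0.2, -0.1, 0.5]
gripper_width: 85.7
clock: 42.85
ee_pos: [488.9, -204.7, 33.1]
orientation: [3.14, -0.0, 1.013]
force: [-0.4, 0.9, 3.5]
gripper_width: 56.3
clock: 43.65
ee_pos: [489.0, -204.7, 33.1]
orientation: [3.14, -0.0, 1.013]
force: [0.6, -0.1, 5.2]
gripper_width: 56.1
clock: 44.45
ee_pos: [488.9, -204.7, 124.0]
orientation: [3.139, -0.0, 1.013]
force: [-0.8, 0.2, -1.7]
gripper_width: 56.3
-> (575, -85, 120, 58) delta [0.9807, 0.0648, 0.0265] roll 0.0004 
-> (661, 36, 120, 58) delta [0.9879, 0.0587, 0.0] roll 0.0 
-> (661, 36, 70, 58) delta [0.0, 0.0, 0.3333] roll 0.0
```

```bash
python3 -m jog '{"hand":[-1,-1,-1,-1,-1,-1,-1,-1],"delta_pos":[[0.06,0,0],[0.18,0.01,0],[0.32,0.02,0],[0.47,0.03,0],[0.62,0.04,0],[0.77,0.05,0],[0.9,0.06,0],[0.98,0.065,0]],"roll":[0,0,0,0,0,0,0,0]}'
python3 -m jog '{"hand":[-1,-1,-1,-1,-1,-1,-1,-1],"delta_pos":[[0.1,0,0],[0.23,0.01,0],[0.36,0.02,0],[0.5,0.03,0],[0.64,0.04,0],[0.78,0.05,0],[0.91,0.055,0],[0.985,0.06,0]],"roll":[0,0,0,0,0,0,0,0]}'
python3 -m jog '{"hand":[-1,-1,-1,-1,-1,-1,-1,-1],"delta_pos":[[0,0,0],[0,0,0],[0,0,0.05],[0,0,0.1],[0,0,0.15],[0,0,0.2],[0,0,0.22],[0,0,0.22]],"roll":[0,0,0,0,0,0,0,0]}'
python3 - <<'E'
from h import *
s=sense();c=capture("wrist");cv2.imwrite("pics/w11.png",c["color"]);print(s["ee_pos"],np.degrees(s["orientation"]))
print("round",setter(c,(256,180),85,"round",s=s,dbg="pics/d.png"))
P=cloud(c,s).reshape(-1,3);z=s["ee_pos"][2]+60-17.1
t=(abs(P[:,2]-z)<2.5)&(np.hypot(*(P[:,:2]-s["ee_pos"][:2]).T)<33);X=P[t,:2];A=np.c_[2*X,np.ones(len(X))]
q=np.linalg.lstsq(A,(X**2).sum(1),rcond=None)[0];print("rim mean fit",q[:2],cv2.minEnclosingCircle(np.float32(X)),t.sum())
E
```

```text
clock: 45.25
ee_pos: [574.7, -82.8, 120.6]
orientation: [-3.139, 0.0, 1.015]
force: [0.1, -0.2, -1.9]
gripper_width: 55.9
clock: 46.05
ee_pos: [661.1, 37.9, 121.6]
orientation: [-3.141, -0.0, 1.015]
force: [0.2, -0.4, -1.2]
gripper_width: 56.0
clock: 46.85
ee_pos: [659.7, 35.7, 87.8]
orientation: [-3.14, 0.001, 1.013]
force: [0.8, -0.2, -1.6]
gripper_width: 55.5
[659.667847    35.72348765  87.81553574] [-1.79919592e+02  4.98632880e-02  5.80553157e+01]
round (664.3, 40.5, 53.1)
rim mean fit [660.71045519  37.22467376] ((662.043212890625, 39.33366394042969), 31.896604537963867) 4051
```

View pics/w11.png

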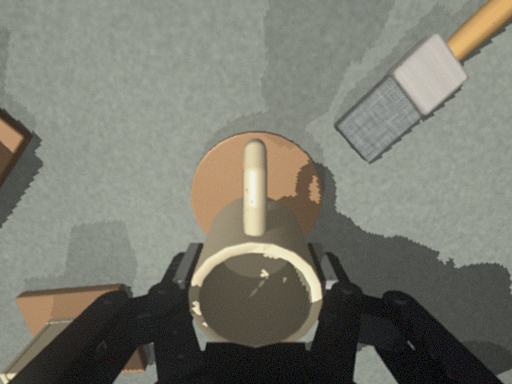

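The mug hangs over the round setter: disc columns 191–323, mug mid-column 256. A 4 mm correction along the tool's x, then down.

```bash
python3 -m jog '{"hand":[-1,-1,-1,-1,-1,-1,-1,-1],"delta_pos":[[0.02,0.003,0],[0.028,0.006,0.04],[0.028,0.006,0.1],[0.028,0.006,0.16],[0.028,0.006,0.22],[0.028,0.006,0.27],[0.028,0.006,0.31],[0.028,0.006,0.33]],"roll":[0,0,0,0,0,0,0,0]}'
python3 -m jog '{"hand":[-1,-1,-1,-1,-1,-1,-1,-1],"delta_pos":[[0,0,0],[0,0,0.01],[0,0,0.018],[0,0,0.025],[0,0,0.03],[0,0,0.034],[0,0,0.034],[0,0,0.034]],"roll":[0,0,0,0,0,0,0,0]}'
python3 -c "
from h import *
for i in range(3): s=sense();print(s['ee_pos'],s['force'][2]);capture('wrist')"
```

```text
clock: 47.7
ee_pos: [662.7, 38.9, 38.3]
orientation: [-3.14, 0.001, 1.013]
force: [-0.4, -0.4, -0.5]
gripper_width: 56.4
clock: 48.5
ee_pos: [663.1, 38.9, 34.3]
orientation: [3.142, 0.0, 1.013]
force: [-1.0, 0.3, -1.6]
gripper_width: 56.1
[663.14937255  38.87801601  34.34646008] -1.6302624804087038
[663.17541369  38.89789173  34.37072884] -1.2567727986895876
[663.19193272  38.9294235   34.41403226] -1.024563897250432
```

```bash
python3 -m jog '{"hand":[-1,-1,-1,-1,-1,-1,-1,-1],"delta_pos":[[0,0,0.005],[0,0,0.01],[0,0,0.015],[0,0,0.02],[0,0,0.024],[0,0,0.028],[0,0,0.03],[0,0,0.03]],"roll":[0,0,0,0,0,0,0,0]}'
python3 -m jog '{"hand":[-1,-1,-1,-1,-1,-1,-1,-1],"delta_pos":[[0,0,0.001],[0,0,0.002],[0,0,0.003],[0,0,0.004],[0,0,0.005],[0,0,0.005],[0,0,0.005],[0,0,0.005]],"roll":[0,0,0,0,0,0,0,0]}'
python3 -c "
from h import *
for i in range(3): s=sense();print(s['ee_pos'],s['force'][2]);capture('wrist')"
```

```text
clock: 49.45
ee_pos: [663.1, 38.9, 29.8]
orientation: [-3.142, 0.0, 1.013]
force: [-0.1, 0.2, -1.4]
gripper_width: 55.8
clock: 50.25
ee_pos: [663.2, 38.9, 29.1]
orientation: [3.142, -0.0, 1.013]
force: [-0.0, -0.1, -1.4]
gripper_width: 56.0
[663.16601903  38.91473744  29.13214364] -1.3999708533851867
[663.14506367  38.91273768  29.08726846] -0.9302032565302929
[663.15844463  38.89811304  29.13333491] -0.7024619265939056
```

```bash
python3 -m jog '{"hand":[-1,-1,-1,-0.3,0.1,0.5,1,1],"delta_pos":[[0,0,0.002],[0,0,0.004],[0,0,0.004],[0,0,0.004],[0,0,0.004],[0,0,0.004],[0,0,0.004],[0,0,0.004]],"roll":[0,0,0,0,0,0,0,0]}'
python3 -m jog '{"hand":[1,1,1,1,1,1,1,1],"delta_pos":[[0,0,-0.05],[0,0,-0.2],[0,0,-0.4],[0,0,-0.65],[0,0,-0.9],[0,0,-1],[0,0,-1],[0,0,-1]],"roll":[0,0,0,0,0,0,0,0]}'
python3 - <<'E'
from h import *
s=sense();c=capture("wrist");print(s["ee_pos"],np.degrees(s["orientation"]))
cv2.imwrite("pics/w12.png",c["color"])
print("round",setter(c,(256,180),60,"round",s=s))
P=cloud(c,s).reshape(-1,3);t=(abs(P[:,2]-72)<3)&(np.hypot(P[:,0]-663,P[:,1]-39)<34);print("rim",cv2.minEnclosingCircle(np.float32(P[t,:2])),np.median(P[t,2]))
E
```

```text
clock: 51.2
ee_pos: [663.2, 38.9, 28.0]
orientation: [-3.141, 0.0, 1.013]
force: [0.6, 0.1, -1.1]
gripper_width: 85.5
clock: 52.0
ee_pos: [662.8, 38.9, 176.8]
orientation: [-3.14, 0.001, 1.013]
force: [-0.4, -0.1, -1.6]
gripper_width: 85.5
[662.82891817  38.87590629 176.84373423] [-1.79916252e+02  5.34754418e-02  5.80628694e+01]
round (664.5, 39.6, 53.3)
rim ((663.1058349609375, 39.748653411865234), 28.884809494018555) 71.49025743524624
```

View pics/w12.png

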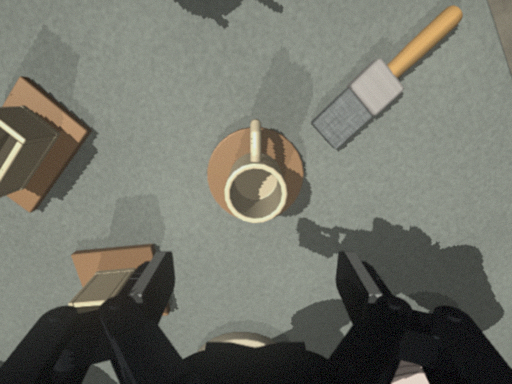

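The mug stands upright, within about 1.4 mm of the round setter's centre. A quick numeric check from above, then I'll hand it in.

Run:
```python
from h import *
c=capture("top");P=cloud(c).reshape(-1,3)
for n,x,y,z in(("vase",440,9,74),("trough",464,201,62)):
    t=(abs(P[:,2]-z)<5)&(np.hypot(P[:,0]-x,P[:,1]-y)<55);print(n,t.sum(),rect(P[t,:2]) if t.sum()>5 else "")
for n in("brush_jar","plates"):print(n,[np.round(d["at"]).tolist() for d in find_in(n,c)[:1]])
s=sense();print(s["gripper_width"],s["force"]);print(hand_in())
```

```text
vase 8 [448.2, -19.6, 14.1, 5.5, 15.0]
trough 161 [465.5, 201.7, 84.3, 44.2, 15.6]
brush_jar []
plates [[666.0, -323.0, 62.0]]
85.44807151821138 [-0.37729055 -0.42413501  0.69107706]
the job is handed in; nothing more can be done
None
```

All three pieces now stand upright on their own setters, and the job was handed in at about 52 s of the 112 s allowed. I parked the mug on the white bat, moved the vase to the square setter and the trough to the oblong one, then took the mug from the bat to the round setter.

My last checks, from the wrist camera unless noted:

| Piece | Off the setter's centre | Angle off |
|---|---|---|
| Vase | about 1.4 mm | 0.1° |
| Trough | about 2 mm | 0.2° |
| Mug | about 1.4 mm | not needed |

- **Set-down:** each piece was lowered slowly until it reached its expected contact height. The mug's first contact with the bat gave about 6 N; the later set-downs showed almost no force.
- **Trough:** a final check from above agreed on its position and angle.
- **Not confirmed at the end:** the arm hid the vase in that final picture from above, so the vase figures date from just after I placed it. The brush jar was not detected in it either, though I never moved the arm near it. The plates read within about 3 mm of their starting place, which is within the finder's error.
- **Cameras disagreed:** the top and wrist cameras placed the setters 2–5 mm apart. I used the wrist camera for both picking up and placing.

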